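# Slide the hanging tag out over the shelf edge

## Task

The blank white hanging tag lies flat on the low steel shelf and nobody can get a finger under it. Without picking it up, push it along the shelf, round end first, until the whole hanging hole is out past the shelf's front edge (the long edge facing away from the robot) with no more than 2 cm of tag showing between the edge and the hole, and leave it lying flat there, square to the edge. Don't disturb the mug, the glass, the lid or anything else standing around.

Things in the scene. Friction and masses are not known exactly. Their poses are not given: they have to be found in the camera images.
- tag: the hanging tag: loose blank white acrylic plate, 200 mm long, 96 wide, 6 thick, about 130 g (may differ by a third), slides freely with friction. One end (head) is a half circle of 48 mm radius with a round 40 mm through hole concentric with it; the other end (tail) is cut straight across. Origin on the underside, midway along its length; x along the tag toward the head, z up. It balances about 10 mm behind the origin, so it tips off the shelf when about 110 mm overhang.
- tag_hole (a point): centre of the tag's hole, on its underside, 48 mm from the round end's tip and 152 mm from the tail; same axes as the tag.
- tag_head (a point): tip of the tag's round end, on its underside, 100 mm ahead of its origin.
- tag_tail (a point): middle of the tag's straight tail edge, on its underside, 100 mm behind its origin.
- shelf: the low stainless counter shelf, fixed: a flat 340 mm deep, 570 wide, top 100 mm above the worktop, on four legs, stock stored below. Origin on the worktop under its centre; x points from its rear edge (nearest the robot) to its front edge, y along its length, z up. The mug and the glass stand 220 to 240 mm either side of its middle, nearer the front edge.
- ledge (a point): middle of the shelf's long front edge, at the level of its top; x points straight out past the edge, y along the edge, z up. Below it is free air down to the worktop, 100 mm.
- mug: white handled mug, 80 mm wide, 85 high, standing on the low shelf at one end. Bystander. Origin at the centre of its foot.
- glass: drinking glass with a stirring spoon standing in it, 66 mm wide at the mouth, 120 high (spoon to 155), standing on the low shelf at one end. Bystander. Origin at the centre of its foot.
- jug_lid: round blue jug lid, 112 mm wide, 24 high, lying on the low shelf near one of its rear corners. Bystander. Origin at the centre of its underside.
- pitcher: clear plastic pitcher with a blue lid, 122 mm wide plus handle, 217 high, standing on a brown serving tray left of the low shelf. Bystander. Origin at the centre of its foot.
- measuring_jug: clear open measuring jug, 124 mm wide plus handle, 170 high, on the worktop right of the low shelf. Bystander. Origin at the centre of its foot.
- tea_tin: round metal tea tin, 84 mm wide, 112 high, on the worktop right of the low shelf. Bystander. Origin at the centre of its foot.
There are look-alikes about, which are no part of the job. Of the things shaped like the tag, the white one is meant.

How it is judged:
At the end, for the whole second after the job is handed in: Tag flat and at rest on the shelf, round end out over the front edge: the hole's near rim from 1 mm short of to 22 mm past the edge (hole centre 19 to 42 mm past), within 8 degrees of square to the edge; every bystander within 20 mm of where it stood (x of tag_hole in the frame of ledge between 0.019 and 0.042 m and z of tag_hole in the frame of ledge between -0.004 and 0.004 m and z of tag_tail in the frame of ledge between -0.004 and 0.004 m and angle between the x axis of tag and the x axis of ledge, either way round below 0.14 rad and linear speed of tag below 0.01 m/s and distance of each of mug, glass, jug_lid, pitcher, measuring_jug, tea_tin from where it was at the start of the episode below 0.02 m); the robot touches nothing.
It fails at once if the tag is lifted off the shelf or tipped (either end more than 12 mm above or below the shelf top) (z of any of tag_head, tag_tail, tag_hole in the frame of ledge above 0.012 m or z of any of tag_head, tag_tail, tag_hole in the frame of ledge below -0.012 m).
It fails at once if a bystander is knocked over or pushed more than 20 mm (distance of any of mug, glass, jug_lid, pitcher, measuring_jug, tea_tin from where it was at the start of the episode above 0.02 m or angle between any of mug, glass, jug_lid, pitcher, measuring_jug, tea_tin's own z axis and vertical above 0.25 rad).
It also fails if it takes over 48 s, if anything falls off the work surface, if the arm or the gripper's body presses on something with over 40 N, if the wrist force passes 120 N, or if a joint passes its speed limit or range.

## Robot

A 6-joint arm with a two-finger parallel gripper is mounted at the origin on the work surface. World frame = base frame: x ahead of the robot, y to its left, z up, the work surface at z = 0. Lengths are in m, angles in rad, forces in N, time in s.
With the tool pointing down it reaches from about 0.425 to 0.95 m from the base axis. Payload 3.5 kg.
Tool frame: the origin (TCP) lies on the centre line of the jaws, within the pads' length; the fingertips stand 25 mm ahead of it and the grasp point (between the pads) lies 6 mm ahead of it; z points along the fingers, x is the direction in which the jaws open and shut, and the axes are right-handed (so a half turn about z gives the same grasp; the last joint's range is limited). The gripper opens to 85 mm and grips with 20 to 120 N. Pads are 22 mm wide; open, the fingers measure 114 mm over their backs; the gripper's body (76 mm by 85 mm) begins 54 mm behind the grasp point. The pads swing forward as they close: fully open they stand 13 mm farther back than shut.
Start: joints at [1.059, 0.286, 1.577, -0, 1.279, -0.15], TCP at [0.239, 0.631, 0.256] pointing down, gripper open.
Joint ranges: [-2.77, 2.77], [-0.9, 2.22], [0.21, 2.48], [-1.53, 4.67], [0.24, 2.81], [-2.84, 2.84]. Speed limits (rad/s): [2.79, 2.79, 3.14, 3.14, 3.14, 3.14].

## Interface

Orientations are given as a 3x3 rotation matrix whose columns are the frame's x, y, z axes.
In Python, from cell import read_state, read_camera, sign_off gives the robot as it stands. The module is installed in compiled form; this text tells all that it offers.
- The arm moves only by the tool send_rows, never from a script. Its argument "series" is a list of rows, each a list of 2 entries, a list of its own where there are three numbers: the shift along the tool's x, y, z in m, then the turn, a rotation vector about the tool's x, y, z in degrees. A call has exactly 8 rows; each row shifts and turns the commanded pose from where the row before left it, along the tool's axes as they then stand; what a row does not reach is not made up. A row lasts 1/8 s, in which the tool goes at most 62.5 mm and 10.7 degrees, less where a joint would pass 70% of its speed; a pose out of reach is approached as far as the arm can. A call with a gripper value outside its range is refused whole. "grip" is the opening, from -1 (shut) to 1 (fully open), so that 0 is half open, set as the call begins (left out, the last holds). The fingers move at their own pace and stop on an object; "newtons" is the grip in N (left out, the last holds). Time passes only in rows, so rows that do not move let the fingers close, or fill a call up. It gives the time, the measured TCP pose, the force and the opening at its end, in the units of the state.
- read_state(): the state, without advancing time (a new reading comes with each control period).
- read_camera(name): name is "side" or "top"; returns a dict with "image" (400x640x3 uint8, red, green, blue), "depth" (400x640 float32, m along the optical axis (not along the pixel's ray), 0 where there is no reading), "K" (3x3 intrinsics, pixels), "position" and "orientation" of the camera in the world. Camera axes: x right, y up, looking along -z (the intrinsics and any distortion apply to the point x, -y, -z); pixel columns grow to the right and rows downward; lengths in m; the calibration is good to about 2 mm. A picture is of the moment at which its call begins.
- sign_off(): hands the job in, once; it reports no verdict.
The state is a dict: "t": time; "qpos": joint angles; "joint_velocities": joint speeds; "joint_efforts": joint torques, N m; "tcp_pos": TCP position; "ee_rot": TCP orientation; "wrist_force": force on the tool from outside, world axes, zero at the start; "ft_torque": the same for the moment, N m; "gripper_width": finger opening in m.
Only numpy, scipy, OpenCV 4.12 (cv2) and the standard library are available. Lean on these libraries where they do the work, as an engineer would, in place of code of your own. Each camera call takes 0.05 s, during which the arm holds its last target.

## Working session

There is one attempt and no reset: what is moved stays moved. The work goes in short steps, Python scripts to look and compute and a tool call to move; the robot and the scene stay as the last step left them, time stands still between calls to the robot, and variables do not carry over. Pictures are saved under pics/ and viewed, and the job is handed in when it is done.

Besides the shell and the picture viewer there is one more tool, called after "Request:" as name(argument=value, ...) on one line, values as JSON. send_rows: Moves the arm, as the interface text tells. Its arguments: {"type":"object","properties":{"series":{"type":"array","items":{"type":"array"}},"grip":{"type":"number"},"newtons":{"type":"number"}},"required":["series"]}

```bash
mkdir -p pics; cat > h.py <<'E'
import numpy as np, cv2
from cell import read_state, read_camera
def snap(n,f):
    c=read_camera(n); cv2.imwrite(f,cv2.cvtColor(c['image'],cv2.COLOR_RGB2BGR)); np.savez(f+'.npz',**c); return c
def ld(f): return dict(np.load(f+'.npz'))
def pix(c,u,v,z=None):
    K=c['K'];d=np.array([(u-K[0,2])/K[0,0],-(v-K[1,2])/K[1,1],-1.])
    R=c['orientation'];p=c['position']
    w=R@d
    if z is None: s=c['depth'][int(round(v)),int(round(u))]
    else: s=(z-p[2])/w[2]
    return p+s*w
def proj(c,P):
    q=c['orientation'].T@(np.asarray(P)-c['position']);K=c['K']
    return K[0,0]*q[0]/-q[2]+K[0,2], K[1,1]*(-q[1])/-q[2]+K[1,2]
E
python3 - <<'E'
from h import *
for n in('side','top'):
    c=snap(n,f'pics/{n}0.png'); print({k:(v if np.size(v)<10 else np.shape(v)) for k,v in c.items()})
s=read_state();print(s)
E
```

```text
{'image': (400, 640, 3), 'depth': (400, 640), 'K': array([[409.60535576,   0.        , 324.3687793 ],
       [  0.        , 409.60535576, 198.58919807],
       [  0.        ,   0.        ,   1.        ]]), 'position': array([-0.33307765, -0.76884194,  0.72685232]), 'orientation': array([[ 0.71407817,  0.35071278, -0.60588193],
       [-0.70001705,  0.36793968, -0.61204291],
       [ 0.00827673,  0.86117416,  0.50824262]])}
{'image': (400, 640, 3), 'depth': (400, 640), 'K': array([[449.74497932,   0.        , 317.02675357],
       [  0.        , 449.74497932, 203.11914785],
       [  0.        ,   0.        ,   1.        ]]), 'position': array([0.32613889, 0.01031593, 1.53158607]), 'orientation': array([[-1.81860117e-03,  9.96714177e-01, -8.09786462e-02],
       [-9.99998343e-01, -1.81949219e-03,  6.27880551e-05],
       [-8.47582698e-05,  8.09786262e-02,  9.96715835e-01]])}
{'t': 0.1, 'qpos': array([ 1.05900439e+00,  2.87111141e-01,  1.57803963e+00, -2.77726605e-06,
        1.27861050e+00, -1.50048806e-01]), 'joint_velocities': array([ 0.00030545, -0.00405548, -0.00412187, -0.00090121,  0.00377466,
       -0.00128264]), 'joint_efforts': array([ 8.92890530e-04, -4.07299054e+01, -2.93697220e+01, -1.75660393e-04,
        3.47441870e-03,  3.31178660e-05]), 'tcp_pos': array([0.23861903, 0.63083177, 0.25505784]), 'ee_rot': array([[ 3.53903201e-01,  9.35281456e-01, -1.05974335e-03],
       [ 9.35279597e-01, -3.53904642e-01, -1.89205603e-03],
       [-2.14465301e-03, -3.21551646e-04, -9.99997649e-01]]), 'wrist_force': array([-0.37846505, -0.68395082,  0.11734193]), 'ft_torque': array([ 0.00945286, -0.04851408,  0.01844582]), 'gripper_width': 0.08532471228120225}
```

View pics/side0.png

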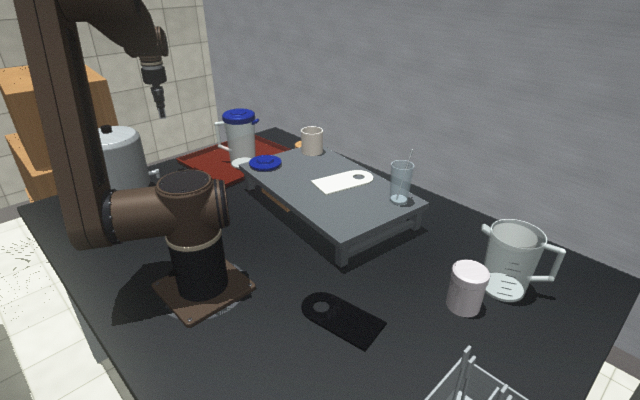

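View pics/top0.png

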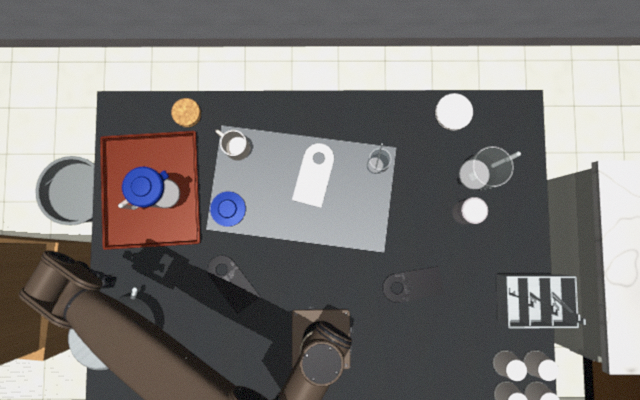

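The top view shows the shelf around (300,190), with the white tag around (313,175) and its hole near (319,157). The front edge runs from about (222,126) to (396,147). I'll enlarge that area to read it more closely.

```bash
python3 - <<'E'
from h import *
im=cv2.imread('pics/top0.png')
cv2.imwrite('pics/crop0.png',cv2.resize(im[115:260,200:405],None,fx=3.9,fy=3.9,interpolation=cv2.INTER_CUBIC))
E
```

```text
(no output)
```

View pics/crop0.png

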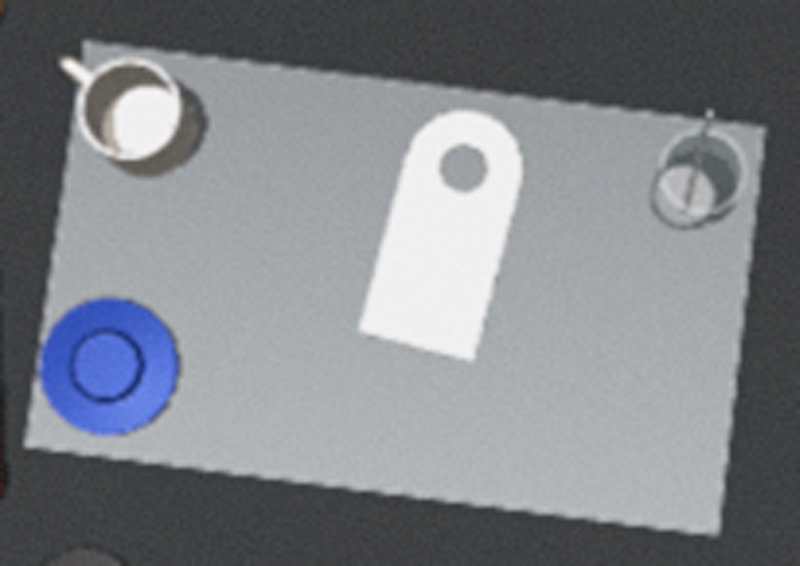

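```bash
cat >> h.py <<'E'
def unit(a): return a/np.linalg.norm(a)
def tagpose(c,z=0.106):
    im=c['image'].astype(int); m=(im.min(2)>205).astype(np.uint8)
    n,l,st,ce=cv2.connectedComponentsWithStats(m)
    best=[i for i in range(1,n) if 700<st[i,4]<2600 and 250<ce[i][0]<362 and 100<ce[i][1]<245]
    best=max(best,key=lambda i:st[i,4])
    cs,h=cv2.findContours((l==best).astype(np.uint8),cv2.RETR_CCOMP,cv2.CHAIN_APPROX_NONE)
    return st[best],cs,h
def front(c):
    # front edge corners refined later
    pass
E
python3 - <<'E'
from h import *
c=ld('pics/top0.png')
f=lambda x,y:(200+(x+.5)/3.9-.5,115+(y+.5)/3.9-.5)
C=[f(85,42),f(765,127),f(718,533),f(25,446)]
W=[pix(c,*p,z=.1) for p in C]
for w in W: print(w.round(4))
print([np.linalg.norm(W[i]-W[(i+1)%4]).round(4) for i in range(4)])
for n,p in dict(hole=(464,167),tip=(470,109),tl=(358,331),tr=(474,361)).items(): print(n,pix(c,*f(*p),z=.106).round(4), pix(c,*f(*p)).round(4))
print(tagpose(c)[0])
# depth of shelf
for p in[(300,300),(600,300),(300,200),(600,450)]: print(pix(c,*f(*p)).round(4))
E
```

```text
[0.6956 0.3194 0.1   ]
[ 0.623  -0.2442  0.1   ]
[ 0.289  -0.2007  0.1   ]
[0.3606 0.3632 0.1   ]
[np.float64(0.5683), np.float64(0.3368), np.float64(0.5684), np.float64(0.3378)]
hole [0.5889 0.0049 0.106 ] [0.5901 0.0049 0.0994]
tip [ 6.372e-01 -1.000e-04  1.060e-01] [ 6.388e-01 -2.000e-04  9.880e-02]
tl [0.4537 0.0917 0.106 ] [0.454  0.0919 0.1028]
tr [ 0.429  -0.0029  0.106 ] [ 0.4288 -0.0029  0.1087]
[ 292  143   42   64 1654]
[0.4804 0.1401 0.095 ]
[ 0.4795 -0.1066  0.0986]
[0.5631 0.1403 0.0978]
[ 0.3565 -0.1056  0.0976]
```

Request:
send_rows(series=[[[0,0,-0.05],[0,0,0]],[[0,0,-0.05],[0,0,0]],[[0,0,-0.05],[0,0,0]],[[0,0,0],[0,0,-6]],[[0,0,0],[10,0,0]],[[0,0,0],[0,0,0]],[[0,0,0],[0,0,0]],[[0,0,0],[0,0,0]]], grip=0, newtons=40)

```text
t: 1.1
tcp_pos: [0.2382, 0.6314, 0.4062]
ee_rot: [[0.253, 0.953, -0.167], [0.967, -0.25, 0.043], [-0.0, -0.173, -0.985]]
wrist_force: [0.7, 0.3, -0.5]
gripper_width: 0.0427
```

```bash
cat >> h.py <<'E'
def tool(target):
    s=read_state();R=s['ee_rot'];return (R.T@(np.array(target)-s['tcp_pos'])).round(4)
def rep():
    s=read_state();R=s['ee_rot'];y=R[:,0]
    print('t',round(s['t'],2),'p',s['tcp_pos'].round(4),'yaw of tool y',np.degrees(np.arctan2(-R[0,0],R[1,0])).round(2),'zax',R[:,2].round(3),'F',s['wrist_force'].round(2),'w',round(s['gripper_width'],4),'q',s['qpos'].round(2))
E
python3 - <<'E'
from h import *
rep(); print(tool([.425,.049,.4]))
E
```

```text
t 1.1 p [0.2382 0.6314 0.4062] yaw of tool y -14.68 zax [-0.167  0.043 -0.985] F [ 0.71  0.34 -0.51] w 0.0427 q [ 1.    0.23  1.38  0.17  1.58 -0.31]
[-0.5161  0.3244 -0.0504]
```

Request:
send_rows(series=[[[-0.043,0.027,-0.0042],[0,0,0]],[[-0.043,0.027,-0.0042],[0,0,0]],[[-0.043,0.027,-0.0042],[0,0,0]],[[-0.043,0.027,-0.0042],[0,0,0]],[[-0.043,0.027,-0.0042],[0,0,0]],[[-0.043,0.027,-0.0042],[0,0,0]],[[-0.043,0.027,-0.0042],[0,0,0]],[[-0.043,0.027,-0.0042],[0,0,0]]])

```text
t: 2.1
tcp_pos: [0.3626, 0.2418, 0.4022]
ee_rot: [[0.253, 0.953, -0.166], [0.967, -0.249, 0.044], [0.0, -0.172, -0.985]]
wrist_force: [0.4, -0.7, 0.2]
gripper_width: 0.0426
```

Request:
send_rows(series=[[[-0.043,0.027,-0.0042],[0,0,0]],[[-0.043,0.027,-0.0042],[0,0,0]],[[-0.043,0.027,-0.0042],[0,0,0]],[[-0.043,0.027,-0.0042],[0,0,0]],[[0,0,0],[0,0,0]],[[0,0,0],[0,0,0]],[[0,0,0],[0,0,0]],[[0,0,0],[0,0,0]]])

```text
t: 3.1
tcp_pos: [0.4245, 0.0499, 0.3998]
ee_rot: [[0.252, 0.953, -0.168], [0.968, -0.248, 0.044], [0.0, -0.173, -0.985]]
wrist_force: [-0.5, -0.4, -0.7]
gripper_width: 0.0427
```

```bash
python3 - <<'E'
from h import *
rep(); 
s=read_state();R=s['ee_rot']
# want lowest front corner 12 mm behind the tail: compute TCP
T=np.array([.4413,.0444]);u=np.array([np.cos(np.radians(-14.7)),np.sin(np.radians(-14.7))])
off=.011*R[:,1]+.022*R[:,2]; print('corner offset',off.round(4))
xy=T-.008*u-off[:2]; print('tcp xy',xy.round(4),np.linalg.norm(xy)); 
for z in(.2,.14,.13): print(tool([*xy,z]))
snap('top','pics/top1.png');snap('side','pics/side1.png')
E
```

```text
t 3.1 p [0.4245 0.0499 0.3998] yaw of tool y -14.61 zax [-0.168  0.044 -0.985] F [-0.51 -0.39 -0.75] w 0.0427 q [-0.13 -0.27  1.89  0.02  1.7  -1.45]
corner offset [ 0.0068 -0.0018 -0.0236]
tcp xy [0.4268 0.0482] 0.4294792789849613
[-0.0011  0.0372  0.1964]
[-0.0011  0.0476  0.2555]
[-0.0011  0.0494  0.2653]
```

View pics/top1.png

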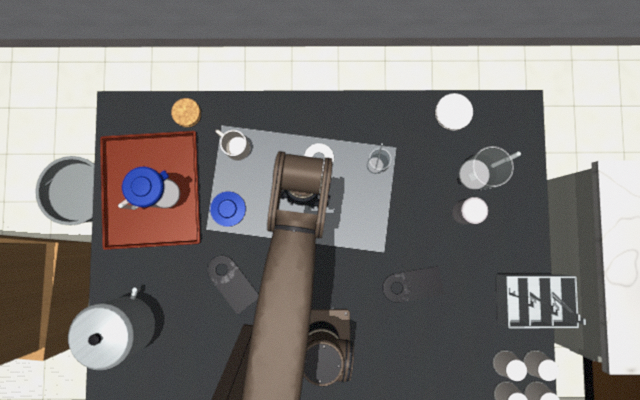

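The arm is over the tag in the top view, leaving only its tip near (319,150) visible. Now descending behind the tail.

Request:
send_rows(series=[[[-0.001,0.0093,0.05],[0,0,0]],[[0,0.0093,0.05],[0,0,0]],[[0,0.0093,0.05],[0,0,0]],[[0,0.0093,0.05],[0,0,0]],[[0,0.0075,0.04],[0,0,0]],[[0,0,0],[0,0,0]],[[0,0,0],[0,0,0]],[[0,0,0],[0,0,0]]])

```text
t: 4.2
tcp_pos: [0.4284, 0.0472, 0.1579]
ee_rot: [[0.254, 0.953, -0.163], [0.967, -0.25, 0.043], [0.001, -0.169, -0.986]]
wrist_force: [0.6, -0.3, 0.5]
gripper_width: 0.0426
```

```bash
python3 - <<'E'
from h import *
rep()
print(tool([.4268,.0482,.13]))
c=snap('side','pics/side2.png');im=cv2.imread('pics/side2.png')
cv2.imwrite('pics/side2c.png',cv2.resize(im[120:250,230:430],None,fx=4,fy=4,interpolation=cv2.INTER_CUBIC))
E
```

```text
t 4.2 p [0.4284 0.0472 0.1579] yaw of tool y -14.72 zax [-0.163  0.043 -0.986] F [ 0.59 -0.28  0.5 ] w 0.0426 q [-0.14 -0.07  2.16  0.02  1.22 -1.46]
[0.0005 0.003  0.0278]
```

View pics/side2c.png

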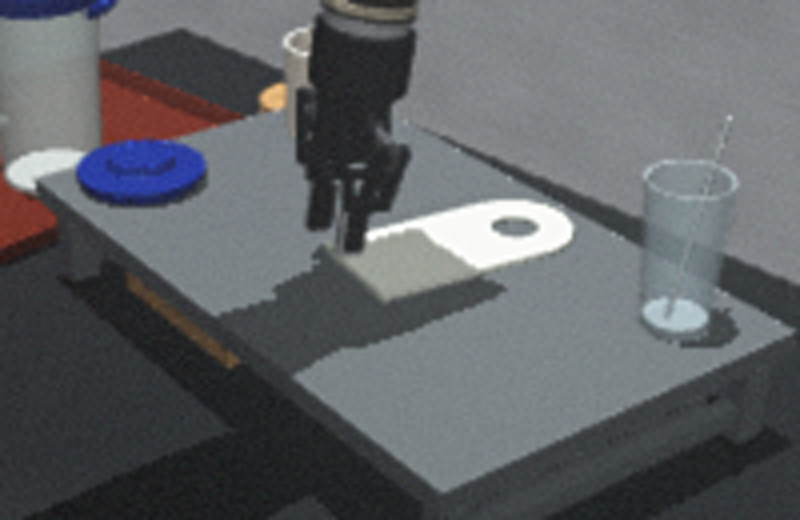

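```bash
python3 - <<'E'
from h import *
s=read_state();R=s['ee_rot'];p=s['tcp_pos'];c=ld('pics/side2.png')
cr=lambda q:tuple(np.round(((q[0]-230)*4,(q[1]-120)*4)))
for sx in(-.028,.028):
  for fy in (-.011,.011):
    P=p+R@[sx,fy,.02]; print(sx,fy,P.round(4),cr(proj(c,P)),'ground',cr(proj(c,[P[0],P[1],.106])))
for P in([.4537,.0917,.106],[.429,-.0029,.106],[.5889,.0049,.106]): print(cr(proj(c,P)))
E
```

```text
-0.028 -0.011 [0.4073 0.0238 0.1399] (np.float64(336.0), np.float64(253.0)) ground (np.float64(336.0), np.float64(293.0))
-0.028 0.011 [0.4283 0.0183 0.1361] (np.float64(361.0), np.float64(251.0)) ground (np.float64(361.0), np.float64(286.0))
0.028 -0.011 [0.4215 0.0779 0.1399] (np.float64(302.0), np.float64(223.0)) ground (np.float64(303.0), np.float64(262.0))
0.028 0.011 [0.4425 0.0724 0.1362] (np.float64(327.0), np.float64(221.0)) ground (np.float64(327.0), np.float64(255.0))
(np.float64(321.0), np.float64(242.0))
(np.float64(381.0), np.float64(295.0))
(np.float64(513.0), np.float64(225.0))
```

Request:
send_rows(series=[[[0,0.001,0.01],[0,0,0]],[[0,0.001,0.01],[0,0,0]],[[0,0.001,0.006],[0,0,0]],[[0,0,0],[0,0,0]],[[0,0,0],[0,0,0]],[[0,0,0],[0,0,0]],[[0,0,0],[0,0,0]],[[0,0,0],[0,0,0]]])

```text
t: 5.25
tcp_pos: [0.4253, 0.0477, 0.1296]
ee_rot: [[0.254, 0.952, -0.168], [0.967, -0.25, 0.044], [0.0, -0.173, -0.985]]
wrist_force: [0.5, -0.1, -0.1]
gripper_width: 0.0431
```

```bash
python3 - <<'E'
from h import *
rep()
c=snap('side','pics/side3.png');im=cv2.imread('pics/side3.png')
cv2.imwrite('pics/side3c.png',cv2.resize(im[150:210,290:390],None,fx=8,fy=8,interpolation=cv2.INTER_CUBIC))
E
```

```text
t 5.25 p [0.4253 0.0477 0.1296] yaw of tool y -14.73 zax [-0.168  0.044 -0.985] F [ 0.52 -0.12 -0.12] w 0.0431 q [-0.14 -0.03  2.18  0.02  1.16 -1.46]
```

View pics/side3c.png

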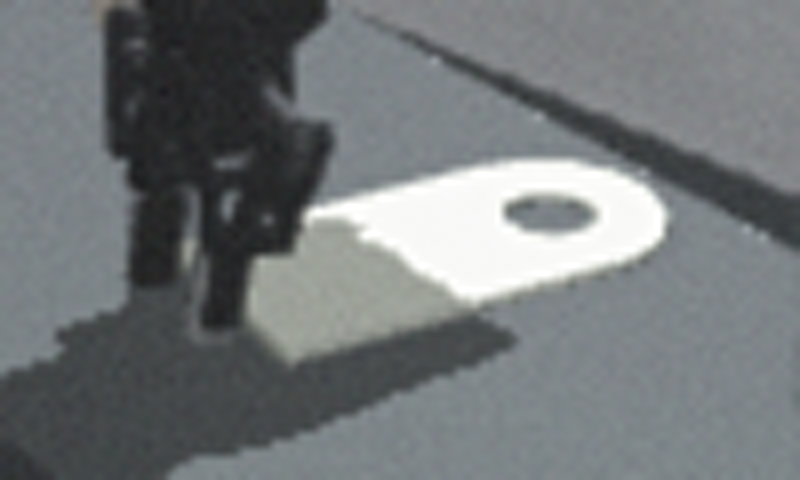

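The crop shows both fingertips, at (155,285) and (222,325), behind the tail edge that runs from about (185,240) to (292,362). Now I'll feel for the shelf in small steps.

Request:
send_rows(series=[[[0,0,0.0005],[0,0,0]],[[0,0,0.0005],[0,0,0]],[[0,0,0.0005],[0,0,0]],[[0,0,0.0005],[0,0,0]],[[0,0,0.0005],[0,0,0]],[[0,0,0.0005],[0,0,0]],[[0,0,0.0005],[0,0,0]],[[0,0,0.0005],[0,0,0]]])

```text
t: 6.3
tcp_pos: [0.4246, 0.0479, 0.1255]
ee_rot: [[0.254, 0.952, -0.168], [0.967, -0.25, 0.044], [-0.0, -0.174, -0.985]]
wrist_force: [1.0, -0.3, -0.6]
gripper_width: 0.0427
```

Request:
send_rows(series=[[[0,0,0.0005],[0,0,0]],[[0,0,0.0005],[0,0,0]],[[0,0,0.0005],[0,0,0]],[[0,0,0.0005],[0,0,0]],[[0,0,0.0005],[0,0,0]],[[0,0,0],[0,0,0]],[[0,0,0],[0,0,0]],[[0,0,0],[0,0,0]]])

```text
t: 7.3
tcp_pos: [0.4244, 0.048, 0.1239]
ee_rot: [[0.254, 0.952, -0.168], [0.967, -0.25, 0.044], [-0.0, -0.174, -0.985]]
wrist_force: [-1.3, -0.8, 6.5]
gripper_width: 0.0427
```

Contact registered at TCP z of about 0.124. I'll raise 2.5–3 mm and start pushing.

Request:
send_rows(series=[[[0,-0.0005,-0.003],[0,0,0]],[[0,0,0],[0,0,0]],[[0,0.0025,-0.00044],[0,0,0]],[[0,0.0025,-0.00044],[0,0,0]],[[0,0.0025,-0.00044],[0,0,0]],[[0,0.0025,-0.00044],[0,0,0]],[[0,0.0025,-0.00044],[0,0,0]],[[0,0.0025,-0.00044],[0,0,0]]])

```text
t: 8.3
tcp_pos: [0.4386, 0.0442, 0.126]
ee_rot: [[0.254, 0.952, -0.17], [0.967, -0.25, 0.044], [-0.0, -0.175, -0.985]]
wrist_force: [-1.4, -0.4, 1.2]
gripper_width: 0.0426
```

```bash
python3 - <<'E'
from h import *
rep()
c=snap('side','pics/side4.png');im=cv2.imread('pics/side4.png')
cv2.imwrite('pics/side4c.png',cv2.resize(im[150:210,290:390],None,fx=8,fy=8,interpolation=cv2.INTER_CUBIC))
E
```

```text
t 8.3 p [0.4386 0.0442 0.126 ] yaw of tool y -14.73 zax [-0.17   0.044 -0.985] F [-1.35 -0.37  1.21] w 0.0426 q [-0.14  0.01  2.15  0.02  1.15 -1.47]
```

View pics/side4c.png

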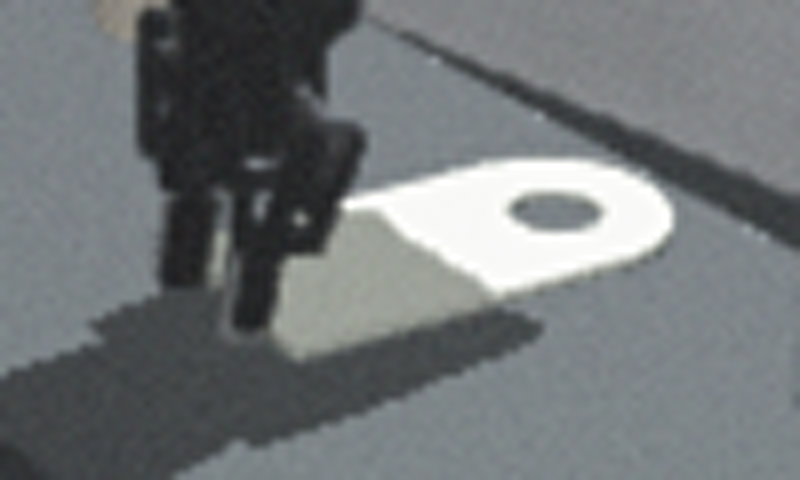

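Request:
send_rows(series=[[[0,0.0025,-0.00046],[0,-0.054,-0.305]],[[0,0.0025,-0.00046],[0,-0.054,-0.305]],[[0,0.0025,-0.00046],[0,-0.054,-0.305]],[[0,0.0025,-0.00046],[0,-0.054,-0.305]],[[0,0.0025,-0.00046],[0,-0.054,-0.305]],[[0,0.0025,-0.00046],[0,-0.054,-0.305]],[[0,0.0025,-0.00046],[0,-0.054,-0.305]],[[0,0.0025,-0.00046],[0,-0.054,-0.305]]])

```text
t: 9.35
tcp_pos: [0.4589, 0.0393, 0.1262]
ee_rot: [[0.212, 0.962, -0.17], [0.977, -0.209, 0.037], [-0.0, -0.174, -0.985]]
wrist_force: [-1.6, 0.1, -0.1]
gripper_width: 0.0427
```

Request:
send_rows(series=[[[0,0.0025,-0.00046],[0,-0.054,-0.305]],[[0,0.0025,-0.00046],[0,-0.054,-0.305]],[[0,0.0025,-0.00046],[0,-0.054,-0.305]],[[0,0.0025,-0.00046],[0,-0.054,-0.305]],[[0,0.0025,-0.00046],[0,-0.054,-0.305]],[[0,0.0025,-0.00046],[0,-0.054,-0.305]],[[0,0.0025,-0.00046],[0,-0.054,-0.305]],[[0,0.0025,-0.00046],[0,-0.054,-0.305]]])

```text
t: 10.35
tcp_pos: [0.4788, 0.0354, 0.1264]
ee_rot: [[0.169, 0.971, -0.171], [0.986, -0.167, 0.029], [-0.0, -0.174, -0.985]]
wrist_force: [-0.2, -0.3, -0.7]
gripper_width: 0.0425
```

```bash
python3 - <<'E'
from h import *
rep()
s=read_state();print('ledge x of TCP',(s['tcp_pos'][:2]-[.6593,.0376])@[.9918,-.1278])
c=snap('side','pics/side5.png');im=cv2.imread('pics/side5.png')
cv2.imwrite('pics/side5c.png',cv2.resize(im[140:210,290:410],None,fx=6.5,fy=6.5,interpolation=cv2.INTER_CUBIC))
c=snap('top','pics/top5.png');im=cv2.imread('pics/top5.png')
cv2.imwrite('pics/top5c.png',cv2.resize(im[115:260,200:405],None,fx=3.9,fy=3.9,interpolation=cv2.INTER_CUBIC))
E
```

```text
t 10.35 p [0.4788 0.0354 0.1264] yaw of tool y -9.75 zax [-0.171  0.029 -0.985] F [-0.24 -0.28 -0.65] w 0.0425 q [-0.14  0.1   2.06  0.01  1.16 -1.54]
ledge x of TCP -0.17876254340401695
```

View pics/side5c.png

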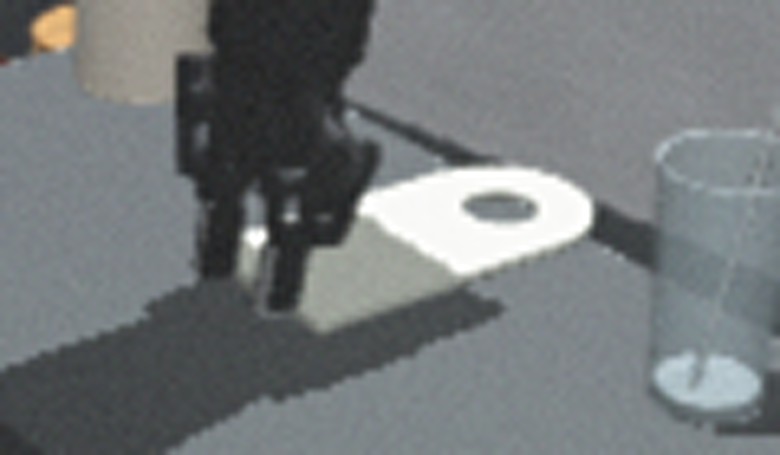

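View pics/top5c.png

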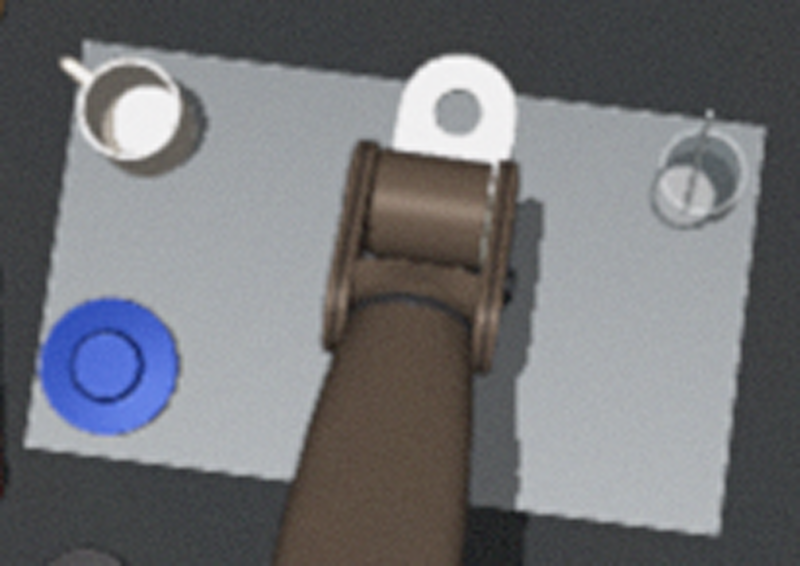

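In the top crop the hole is at (460,111) and the edge crosses at about y=89, so the hole centre is about 18 mm short. That matches my prediction of −19 mm.

Request:
send_rows(series=[[[0,0.0025,-0.00044],[0,-0.054,-0.305]],[[0,0.0025,-0.00044],[0,-0.054,-0.305]],[[0,0.0025,-0.00044],[0,-0.054,-0.305]],[[0,0.0025,-0.00044],[0,-0.054,-0.305]],[[0,0.0025,-0.00044],[0,-0.054,-0.305]],[[0,0.0025,-0.00044],[0,-0.054,-0.305]],[[0,0.0025,-0.00044],[0,-0.054,-0.305]],[[0,0.0025,-0.00044],[0,-0.054,-0.305]]])

```text
t: 11.45
tcp_pos: [0.4988, 0.0323, 0.1264]
ee_rot: [[0.127, 0.977, -0.172], [0.992, -0.125, 0.022], [-0.0, -0.174, -0.985]]
wrist_force: [-1.8, -0.4, 1.3]
gripper_width: 0.0426
```

Request:
send_rows(series=[[[0,0.0025,-0.00044],[0,0,0]],[[0,0.0025,-0.00044],[0,0,0]],[[0,0.0025,-0.00044],[0,0,0]],[[0,0.0025,-0.00044],[0,0,0]],[[0,0.0025,-0.00044],[0,0,0]],[[0,0.0025,-0.00044],[0,0,0]],[[0,0.002,-0.00035],[0,0,0]],[[0,0,0],[0,0,0]]])

```text
t: 12.45
tcp_pos: [0.5162, 0.0301, 0.1264]
ee_rot: [[0.127, 0.977, -0.171], [0.992, -0.125, 0.022], [-0.0, -0.173, -0.985]]
wrist_force: [-1.3, 0.9, -0.2]
gripper_width: 0.0426
```

```bash
python3 - <<'E'
from h import *
rep()
s=read_state();print('ledge x of TCP',(s['tcp_pos'][:2]-[.6593,.0376])@[.9918,-.1278])
c=snap('top','pics/top6.png');im=cv2.imread('pics/top6.png')
cv2.imwrite('pics/top6c.png',cv2.resize(im[110:210,250:390],None,fx=5.7,fy=5.7,interpolation=cv2.INTER_CUBIC))
E
```

```text
t 12.45 p [0.5162 0.0301 0.1264] yaw of tool y -7.3 zax [-0.171  0.022 -0.985] F [-1.32  0.87 -0.23] w 0.0426 q [-0.14  0.18  1.97 -0.    1.17 -1.58]
ledge x of TCP -0.14098778839306028
```

View pics/top6c.png

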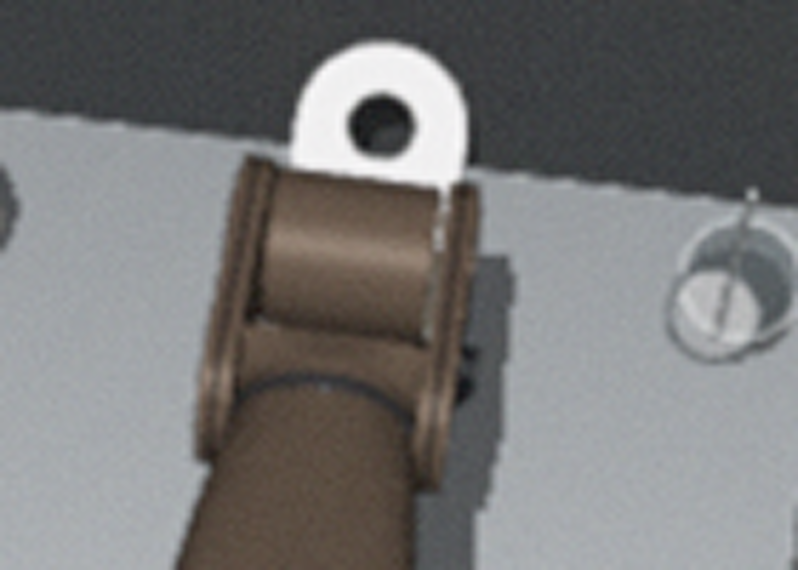

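Request:
send_rows(series=[[[0,0.0025,-0.00044],[0,0,0]],[[0,0.0025,-0.00044],[0,0,0]],[[0,0.0025,-0.00044],[0,0,0]],[[0,0.0025,-0.00044],[0,0,0]],[[0,0.001,-0.00018],[0,0,0]],[[0,0,0],[0,0,0]],[[0,0,0],[0,0,0]],[[0,0,0],[0,0,0]]])

```text
t: 13.5
tcp_pos: [0.5271, 0.0287, 0.1264]
ee_rot: [[0.127, 0.977, -0.172], [0.992, -0.125, 0.022], [-0.0, -0.173, -0.985]]
wrist_force: [-0.5, -0.8, 0.7]
gripper_width: 0.0427
```

Request:
send_rows(series=[[[0,-0.005,0.0009],[0,0,0]],[[0,-0.01,0.0018],[0,0,0]],[[0,-0.01,0.0018],[0,0,0]],[[0,-0.005,-0.03],[0,0,0]],[[0,-0.01,-0.05],[0,0,0]],[[0,-0.01,-0.05],[0,0,0]],[[0,-0.01,-0.05],[0,0,0]],[[0,0,0],[0,0,0]]])

```text
t: 14.5
tcp_pos: [0.5, 0.0323, 0.3152]
ee_rot: [[0.127, 0.979, -0.162], [0.992, -0.125, 0.02], [-0.0, -0.163, -0.987]]
wrist_force: [0.5, -0.3, 0.5]
gripper_width: 0.0426
```

Request:
send_rows(series=[[[0.05,0,0],[0,0,0]],[[0.05,0,0],[0,0,0]],[[0.05,0,0],[0,0,0]],[[0.05,0,0],[0,0,0]],[[0.05,0,0],[0,0,0]],[[0,0,0],[0,0,0]],[[0,0,0],[0,0,0]],[[0,0,0],[0,0,0]]])

```text
t: 15.5
tcp_pos: [0.5301, 0.2792, 0.3091]
ee_rot: [[0.128, 0.977, -0.173], [0.992, -0.126, 0.022], [-0.001, -0.174, -0.985]]
wrist_force: [0.4, 0.1, 0.6]
gripper_width: 0.0428
```

```bash
python3 - <<'E'
from h import *
rep()
for n in('side','top'): c=snap(n,f'pics/{n}7.png')
im=cv2.imread('pics/top7.png')
cv2.imwrite('pics/top7c.png',cv2.resize(im[110:260,200:405],None,fx=3.9,fy=3.9,interpolation=cv2.INTER_CUBIC))
E
```

```text
t 15.5 p [0.5301 0.2792 0.3091] yaw of tool y -7.37 zax [-0.173  0.022 -0.985] F [0.38 0.11 0.62] w 0.0428 q [ 0.29  0.16  1.64  0.07  1.51 -1.16]
```

View pics/top7c.png

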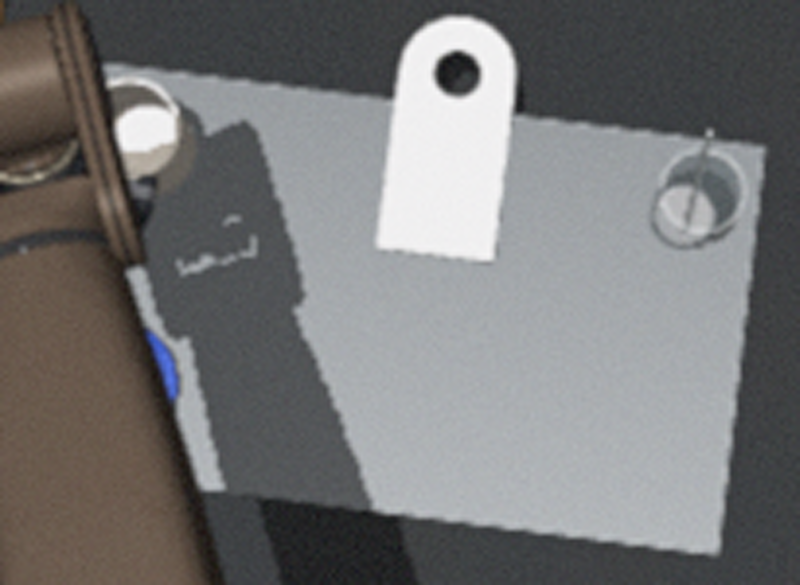

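View pics/side7.png

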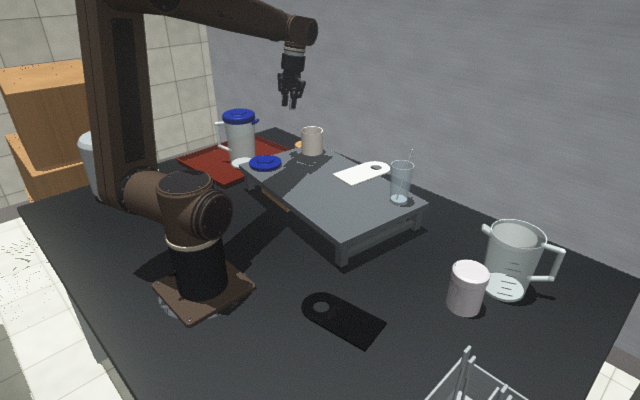

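The tag lies with its hole at crop (458,74), past the edge (about y=108 there). The tail corners are at (376,248) and (495,261). Now measuring.

```bash
python3 - <<'E'
from h import *
c=ld('pics/top7.png')
f=lambda x,y:(200+(x+.5)/3.9-.5,110+(y+.5)/3.9-.5)
E=np.array([pix(c,*f(*p),z=.1)[:2] for p in[(250,83),(390,100),(520,116),(765,147)]])
d=unit(E[-1]-E[0]);n=np.array([-d[1],d[0]]);n*=np.sign(n[0]);o=E.mean(0)
print('edge yaw',np.degrees(np.arctan2(n[1],n[0])),(E-o)@n)
h,t,a,b=[pix(c,*f(*p),z=.106)[:2] for p in[(458,74),(461,15),(376,248),(495,261)]]
tm=(a+b)/2
print('hole',(h-o)@n,'tip',(t-o)@n,'tail',(tm-o)@n,'len',np.linalg.norm(h-tm),np.linalg.norm(t-tm),'w',np.linalg.norm(a-b))
for v in(h-tm,t-tm,[(a-b)[1],-(a-b)[0]]): print('yaw',np.degrees(np.arctan2(v[1],v[0])))
# bystander diffs
A=ld('pics/top0.png')['image'].astype(int);B=c['image'].astype(int)
D=np.abs(A-B).max(2)>40
for nme,(u,v) in dict(glass=(378,160),jug=(490,168),tin=(473,210)).items(): print(nme,D[v-20:v+20,u-20:u+20].sum())
A=ld('pics/side0.png')['image'].astype(int);B=ld('pics/side7.png')['image'].astype(int);D=np.abs(A-B).max(2)>40
for nme,(u,v) in dict(glass=(400,182),jug=(512,262),tin=(466,288),mug=(312,141),lid=(265,163),pitcher=(240,138)).items(): print(nme,D[v-14:v+14,u-14:u+14].sum())
E
```

```text
edge yaw -7.2966603507573335 [-0.00019856  0.00013387  0.00026325 -0.00019856]
hole 0.02744944558579539 tip 0.07710282311099281 tail -0.12412968455415047 len 0.15158003893667082 0.20127810935321205 w 0.0981360975630045
yaw -7.098256445294314
yaw -6.077002494243934
yaw -6.390847475932654
glass 0
jug 0
tin 0
glass 16
jug 0
tin 0
mug 26
lid 23
pitcher 0
```

```bash
python3 -c "
from h import *; rep()
from cell import sign_off; print(sign_off())"
```

```text
t 15.6 p [0.5303 0.2793 0.3096] yaw of tool y -7.39 zax [-0.172  0.022 -0.985] F [-0.25 -0.12 -0.35] w 0.0431 q [ 0.29  0.16  1.64  0.07  1.51 -1.16]
the job is handed in; nothing more can be done
None
```

I pushed the tag from its tail edge with both fingertips, half open, about 95 mm toward the front edge. Along the way I turned it about 7° to bring it square, then backed the gripper off and lifted it clear. I handed the job in at about 15.6 s of the 48 s allowed.

**Tag:** in the last top view the hole centre is about 27 mm past the edge (19 to 42 needed). The finger position at the end of the push gave about 30 mm. The two disagree by about 3 mm, but both are well inside the limits. That leaves about 7–10 mm of tag showing between the edge and the hole.

**Square and flat:** the tag is within about 1.2° of square (8° allowed). It looks flat in both views, but I did not measure its height separately.

**Bystanders:** I compared pictures from before and after. Pitcher, measuring jug and tea tin show no change. The glass shows none from above. The side view has small differences around the mug, lid and glass (16–26 pixels each). I put these down to the arm's shadow and the tag now showing behind the glass. I did not measure the mug or the lid separately, and in the last top view the arm partly covers both.

**Robot:** it was touching nothing at hand-in, with the gripper at about 0.31 m height. The highest wrist force I read was about 6.5 N, when the fingertips felt for the shelf.

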